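Slide the tapping block out from under two tiles

TASK

Two tiles are stacked on a beech tapping block, against two steel stop pins. Take the block by its grip and slide it out between the pins until it is wholly clear of them, then leave it lying flat on the bench on that side. The two tiles must settle down onto the bench where they are, still stacked against the pins, neither lifted off nor tipped over.

Things in the scene. Friction and masses are not known exactly. Their poses are not given: they have to be found in the camera images.
- block_grip (a point): Centre of the upright grip (30 long in x, 26 wide in y, top 46 above the bench) of the beech tapping block under the tiles, 28 above its underside; not the identical spare with nothing on it. Its board lies flat on the bench: 178 long, 40 wide, 10 thick, from 18 behind this point to 160 ahead. x: along the board towards the tiles, z up. 80 g, sizes in mm.
- tile_low: Lower cream ceramic tile, 100 x 100 x 8, about 170 g, lying on the block (10 above the bench) with one edge within 4 of the stop pins. Origin at the centre of its underside, z up.
- tile_top: Upper cream ceramic tile, same size and weight, lying loosely on the lower one, nearly in line with it. Origin at the centre of its underside, z up.
- stop: Two fixed steel pins, 14 diameter, 34 tall, centres 80 apart along y; the board fits between them, the tiles do not. Origin on the bench half-way between the pins. +x points from the pins to the tiles (tile centres start about 60 along +x); the block slides out along -x, where the bench is free; its grip starts 50 to 65 along -x. z up.
There are look-alikes about, which are no part of the job. Leave any blue or green look-alike of the tile_low alone.

How it is judged:
By the outcome, as a careful person would: the job done as asked, in the order asked, and still so for the second after the job is handed in, with the robot touching nothing.
It also fails if it takes over 37 s, if anything falls off the work surface, if the arm or the gripper's body presses on something with over 40 N, if the wrist force passes 120 N, or if a joint passes its speed limit or range.

ROBOT

A 7-joint arm with a two-finger parallel gripper is mounted at the origin on the work surface. World frame = base frame: x ahead of the robot, y to its left, z up, the work surface at z = 0. Lengths are in m, angles in rad, forces in N, time in s.
With the tool pointing down it reaches from about 0.35 to 0.9 m from the base axis. Payload 19.9 kg.
Tool frame: the origin (TCP) lies between the finger pads; the fingertips stand 19 mm ahead of it and the grasp point (between the pads) is the TCP; z points along the fingers, y is the line along which they close (so a half turn about z gives the same grasp; the last joint's range is limited). The gripper opens to 94 mm and grips with 3 to 60 N. Pads are 16 mm wide; open, the fingers measure 119 mm over their backs; the gripper's body (75 mm by 177 mm) begins 78 mm behind the grasp point.
Start: joints at [-1.208, 0.417, -0.01, 1.614, 0.005, 1.111, -0.053], TCP at [0.246, 0.575, 0.224] pointing down, gripper open.
Joint ranges: [-2.81, 2.81], [-0.39, 2.02], [-1.27, 1.25], [0.06, 2.57], [-1.19, 4.33], [0.19, 2], [-2.82, 2.82]. Speed limits (rad/s): [1.89, 1.89, 2.39, 2.39, 3.01, 3.01, 3.01].

INTERFACE

Orientations are given as a 3x3 rotation matrix whose columns are the frame's x, y, z axes.
In Python, from rig import robot gives the robot as it stands. Calls block until the motion is done:
- robot.move_ptp(position, orientation): joint-space move of the TCP to a pose.
- robot.move_linear(position, velocity=0.15, frame=None, threshold=None): straight line of the TCP; frame=None keeps the orientation; velocity is the mean speed in m/s. With threshold (N) it stops when the force on the tool has changed by that much, and returns True; else False.
- robot.goto_joints(angles): joint-space move.
- robot.gripper_to(opening): finger opening in m; the grip force is fixed at half the most; returns when the fingers have stopped.
- robot.pause(seconds).
- robot.ik(position, orientation): joint angles nearest the present ones, or None.
- robot.get_state(): the state.
- robot.grab_frame(name): name is "scene" or "top"; returns the picture (420x560x3 uint8, red, green, blue); there is no depth.
- robot.camera_info(name): a dict with "fx", "fy", "cx", "cy" (pixels), "dist" ([k1, k2, p1, p2, k3] as OpenCV has them; the pictures are not rectified), "rvec" (rotation vector, rad) and "tvec" (3), from world to camera coordinates, as OpenCV has them. Camera axes: x right, y down, z forward; pixel columns grow to the right and rows downward; lengths in m; the calibration is good to about 2 mm. A picture is of the moment at which its call begins. camera_info takes no time and is no camera call.
A pose or a line that the arm cannot do raises robot.PlanningError and nothing moves.
- robot.sign_off(): hands the job in; it is judged then, once.
The state is a dict: "time": time; "qpos": joint angles; "joint_vel": joint speeds; "effort": joint torques, N m; "ee_pos": TCP position; "tool_rot": TCP orientation; "force": force on the tool from outside, world axes, zero at the start; "moment": the same for the moment, N m; "opening": finger opening in m; "grasp_force": force on a finger pad.
Only numpy, scipy, OpenCV 4.12 (cv2) and the standard library are available. Lean on these libraries where they do the work, as an engineer would, in place of code of your own. Each camera call takes 0.05 s, during which the arm holds its last target. There are 200 camera calls.

## Working session

There is one attempt and no reset: what is moved stays moved. The work goes in short steps, each a Python script; the robot and the scene stay as the last script left them, time stands still between calls to the robot, and variables do not carry over. Pictures are saved under pics/ and viewed, at most 10 in all, crops included, and the job is handed in when it is done.

```bash
mkdir -p pics; cat > h.py <<'E'
import numpy as np, cv2
from rig import robot
def cam(n):
    c=robot.camera_info(n); K=np.array([[c["fx"],0,c["cx"]],[0,c["fy"],c["cy"]],[0,0,1.]])
    return K,np.array(c["dist"],float),np.array(c["rvec"],float),np.array(c["tvec"],float)
def px2w(n,uv,z):
    K,d,r,t=cam(n); R=cv2.Rodrigues(r)[0]
    p=cv2.undistortPoints(np.array(uv,float).reshape(-1,1,2),K,d).reshape(-1,2)
    o=-R.T@t; D=np.c_[p,np.ones(len(p))]@R
    return o+D*((z-o[2])/D[:,2])[:,None]
def w2px(n,P):
    K,d,r,t=cam(n); return cv2.projectPoints(np.array(P,float).reshape(-1,1,3),r,t,K,d)[0].reshape(-1,2)
def save(n,f,crop=None,k=1):
    im=robot.grab_frame(n)
    if crop: a,b,c,e=crop; im=im[b:e,a:c]
    im=cv2.resize(im,None,fx=k,fy=k,interpolation=cv2.INTER_CUBIC)
    cv2.imwrite(f,im[:,:,::-1])
E
python3 - <<'E'
from h import *
a=robot.grab_frame("top");b=robot.grab_frame("scene")
cv2.imwrite("pics/top.png",a[:,:,::-1]);cv2.imwrite("pics/scene.png",b[:,:,::-1])
for n in("top","scene"):
    K,d,r,t=cam(n);print(n,-cv2.Rodrigues(r)[0].T@t)
E
```

```text
top [ 0.49875809 -0.06114063  0.76382703]
scene [ 1.08463404 -0.2244871   0.60559381]
```

View pics/top.png

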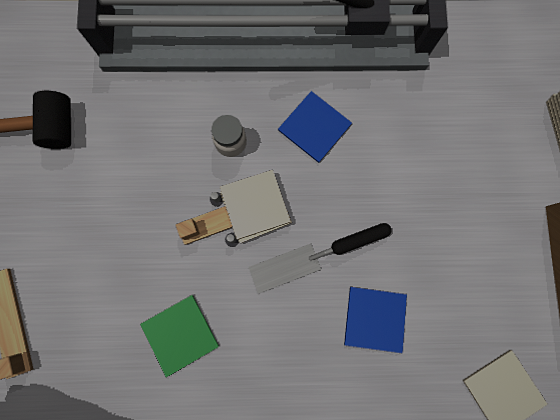

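View pics/scene.png

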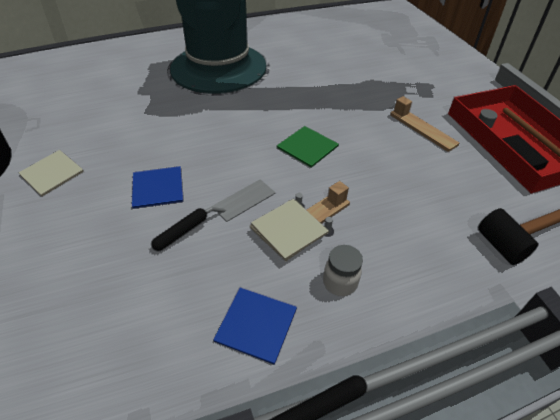

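The top view shows the stack at about (257,206), the pins at about (215,198) and (231,240), and the grip at about (187,230). The jar at (228,135) and the trowel at (285,268) are nearby, and the exit direction is clear. I'll take a closer crop.

```bash
python3 - <<'E'
from h import *
save("top","pics/c1.png",(165,160,305,260),5.5)
save("scene","pics/c2.png",(240,170,370,270),6)
print(px2w("top",[[187,230],[215,198],[231,240],[257,206],[228,130]],0.03))
E
```

```text
[[ 0.58824335  0.08954125  0.03      ]
 [ 0.64445375  0.04170751  0.03      ]
 [ 0.56976687  0.01311164  0.03      ]
 [ 0.6292469  -0.0322998   0.03      ]
 [ 0.76999355  0.01956594  0.03      ]]
```

View pics/c1.png

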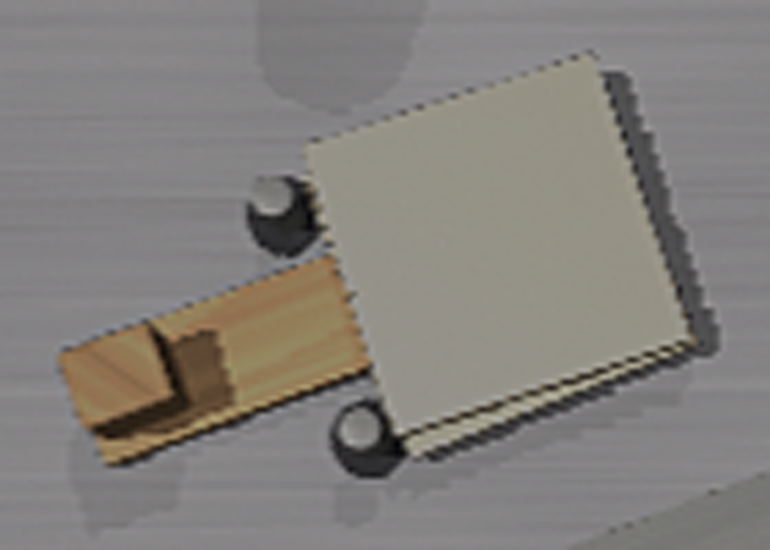

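View pics/c2.png

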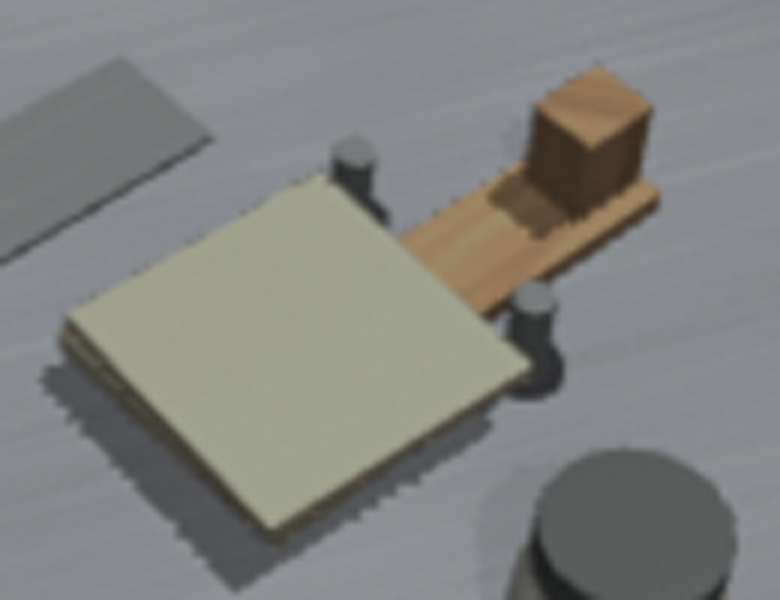

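```bash
cat > m.py <<'E'
from h import *
def f(c): return (np.array(c,float)+.5)/5.5-.5+[165,160]
pins=px2w("top",f([[270,195],[358,425]]),.034)
g=px2w("top",f([[60,355],[150,325],[175,402],[97,430]]),.046)
bd=px2w("top",f([[340,258],[370,368],[105,465]]),.01)
mid=pins.mean(0); yv=pins[0]-pins[1]
ax=np.array([yv[1],-yv[0],0]); ax/=np.linalg.norm(ax)   # y rotated -90deg -> x
e=bd[1]-bd[2]; e/=np.linalg.norm(e)
gc=g.mean(0)
E
python3 - <<'E'
from m import *
A=lambda v:np.degrees(np.arctan2(v[1],v[0]))
print("pins",pins,np.linalg.norm(yv),"mid",mid)
print("axis pins",A(ax),"board edge",A(e),"grip edges",A(g[1]-g[0]),A(g[2]-g[3]))
print("grip sizes",[np.linalg.norm(g[i]-g[i-1]) for i in range(4)],gc)
d=gc-mid; n=np.array([-ax[1],ax[0],0]); print("grip in stop",d@ax,d@n,"board width mid",(bd[0]-bd[1])@n, [(b-mid)@n for b in bd])
E
```

```text
pins [[0.64897899 0.04351678 0.034     ]
 [0.57484617 0.0150141  0.034     ]] 0.07942340665879073 mid [0.61191258 0.02926544 0.034     ]
axis pins -68.96918210949069 board edge -70.3202328400959 grip edges -71.7922980869546 -70.61167453550384
grip sizes [np.float64(0.026353498734445185), np.float64(0.028971292645867595), np.float64(0.02552311565678184), np.float64(0.025170198056771814)] [0.58922397 0.08715927 0.046     ]
grip in stop -0.06217964386741009 -0.0004008985882902229 board width mid 0.03773616905187723 [np.float64(0.017266700480016623), np.float64(-0.02046946857186061), np.float64(-0.018336725519469754)]
```

```bash
cat > r.py <<'E'
from m import *
a=np.radians(-70.2); X=np.array([np.cos(a),np.sin(a),0]); Y=np.array([-X[1],X[0],0])
Z=np.array([0,0,-1.])
def rot(s): y=s*Y; return np.c_[np.cross(y,Z),y,Z]
G=gc.copy(); G[2]=.035
E
python3 - <<'E'
from r import *
q0=np.array(robot.get_state()["qpos"])
up=G+[0,0,.1]; end=G-.165*X
best=None
for s in(1,-1):
    q=robot.ik(up,rot(s)); q2=robot.ik(end,rot(s))
    print(s,q,q2)
    if q is not None and q2 is not None and (best is None or abs(np.array(q)-q0).max()<best[0]): best=(abs(np.array(q)-q0).max(),s)
s=best[1]; R=rot(s); print("s",s)
robot.move_ptp(up,R)
robot.gripper_to(.06)
print("touch",robot.move_linear(G,velocity=.08,threshold=6))
st=robot.get_state();print(st["time"],st["ee_pos"],st["force"],G)
save("scene","pics/g.png",(220,80,400,270),3)
E
```

```text
1 [-0.57135039  0.50477659  0.49086403  1.78236972 -0.2891913   0.92628557
  0.38870395] [-0.68449866  0.60552858  0.26726521  1.85003688 -0.23103129  0.71614329
  0.05813383]
-1 [-0.94498332  0.73437655  1.08169766  1.7934902  -0.73501567  1.08037056
 -2.38975125] [-0.2422609   0.61018757 -0.30762927  1.83400567  0.26115455  0.73692214
  2.79479188]
s 1
touch False
4.4583 [0.58951193 0.0872094  0.03548   ] [-0.38823171 -0.13979942 -0.03698349] [0.58922397 0.08715927 0.035     ]
```

View pics/g.png

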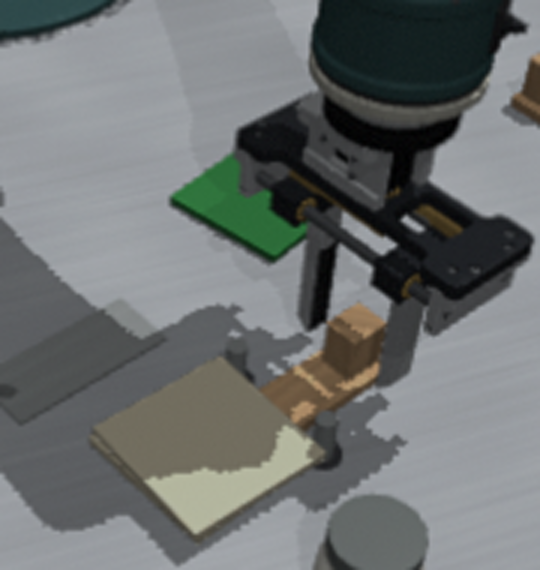

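The fingers straddle the grip at crop (355,330), level and clear of the pins, and the tiles haven't moved. I'll close the gripper and slide.

```bash
python3 - <<'E'
from r import *
robot.gripper_to(.0)
st=robot.get_state();print(st["opening"],st["grasp_force"],st["force"])
P=np.array(st["ee_pos"])
if .02<st["opening"]<.032:
    for d in(.05,.165):
        h=robot.move_linear(P-d*X,velocity=.05,threshold=15)
        st=robot.get_state();print(h,st["time"],(P-st["ee_pos"])@X,st["opening"],st["force"])
        if h: break
save("top","pics/s.png",(120,130,320,280),4)
E
```

```text
0.02596163578032207 29.952193200588226 [ 1.05109335 -0.29446809 -1.13450973]
False 6.2833 0.0499525367679361 0.02539193689119693 [ 0.12883678 -4.15865491  0.74642157]
False 8.7333 0.16495211133181964 0.02566842980430033 [ 0.3347714  -0.33142338  1.94382779]
```

View pics/s.png

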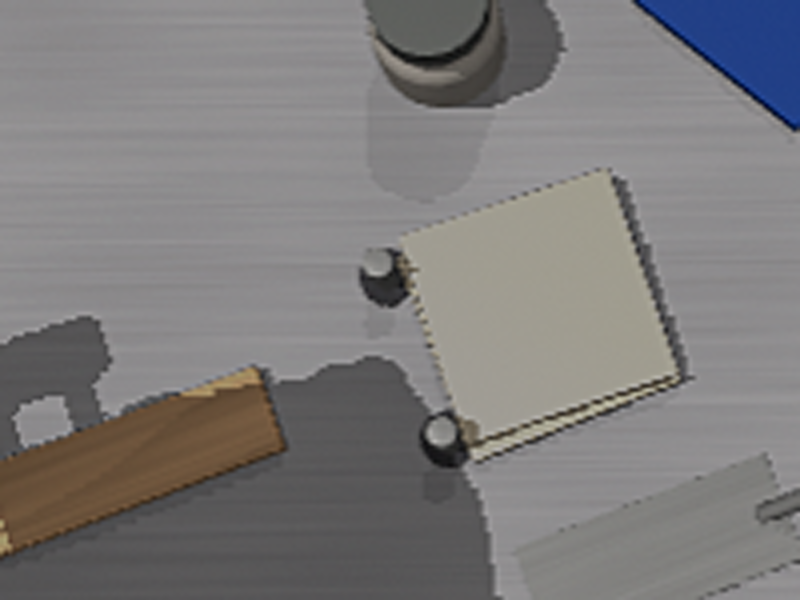

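The board's end is well clear of the pins, at crop (270,410). The tiles lie flat, stacked against the pins. I'll release, retreat and check.

```bash
python3 - <<'E'
from r import *
robot.gripper_to(.06)
p=np.array(robot.get_state()["ee_pos"])
robot.move_linear(p+[0,0,.12],velocity=.08)
robot.pause(.3)
save("scene","pics/e.png",(200,80,440,270),3)
st=robot.get_state();print(st["time"],st["ee_pos"],st["force"])
E
```

```text
11.4917 [0.53349049 0.2424534  0.15492618] [ 0.17486977 -0.59943406 -0.34398913]
```

View pics/e.png

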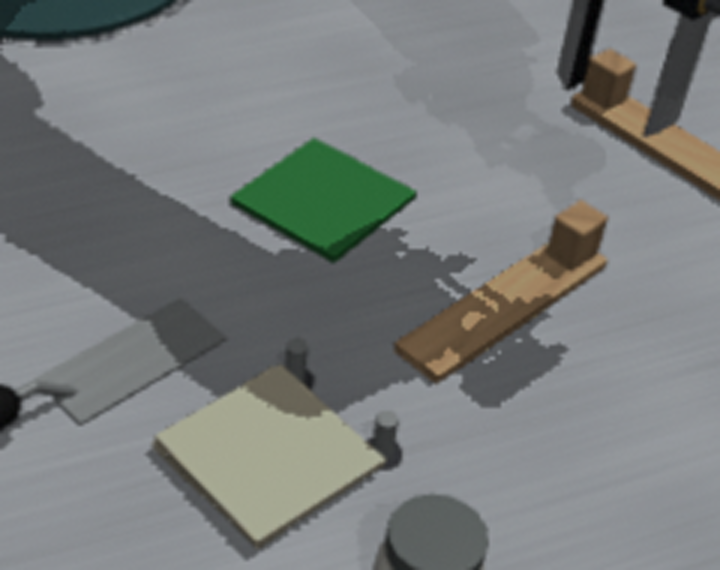

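The block lies flat and free, its end at crop (420,360), clear of the pins at (297,360) and (386,435). The tiles are flat and stacked against the pins, and the gripper is clear.

```bash
python3 -c "
from rig import robot
print(robot.sign_off())"
```

```text
the job is handed in; nothing more can be done
None
```

The block is out, lying flat on the bench about 6 cm clear of the pins; both tiles settled onto the bench still stacked against the pins, and I handed the job in at about 11.5 s (no verdict was returned).

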